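# Weigh down two glue-ups to dry

## Task

Weigh down two glue-ups: lay the batten centred along the seam of the arch-shaped panel, then stand on it the round steel slug near the panel's rounded end, the vee block near the square end (each about 6 cm from the middle) and the glass jar midway between them. Put the flat square steel block on the crossing of the glued laths. Keep everything upright and centred across what it stands on, drop nothing, and do not tip the pot of brushes.

Things in the scene. Friction and masses are not known exactly. Their poses are not given: they have to be found in the camera images.
- panel: Flat arch-shaped pale wooden panel fixed to the bench, 200 long x 110 wide x 18 mm thick, two boards glued edge to edge; the seam is a thin dark line along its whole middle. Origin: centre of the underside; z up, x along the seam towards the rounded (half-round) end at x = +100 mm, square end at x = -100 mm. May point any way.
- laths: Two brown wooden laths, each 130 x 36 x 16 mm, glued flush as a flat equal-armed cross (16 mm thick all over), fixed to the bench. Origin: underside of the crossing's centre; x and y along the arms.
- batten: Loose straight plywood batten 180 x 40 x 18 mm lying flat, about 80 g. Origin: centre of the underside; x along its length, z up. Both ends alike.
- slug: Loose solid round steel slug, diameter 42, height 40 mm, about 420 g, standing. Origin: centre of the underside, z up.
- veeblock: Loose dark steel vee block 44 x 40 mm, 40 mm high, about 400 g, with a V groove along its x in the top. The two flat outer sides to grip are 40 mm apart along y. Origin: centre of the underside, z up.
- jar: Loose amber glass jar with a white screw lid, diameter 46, height 72 mm, about 250 g. Origin: centre of the underside, z up. The only glass thing.
- flatblock: Loose low square steel block 56 x 56 x 22 mm, about 500 g. Origin: centre of the underside; x and y square to its sides, z up.
- brushpot: Loose aluminium pot, diameter 60 and 85 mm high, with three brushes standing out to 151 mm. Not part of the job: leave it upright. Origin: centre of the underside, z up.
Not all that is in view belongs to the job. Of the things shaped like the panel, the wooden one is meant. Several things have the shape of the batten; the one meant has the colours described above.

How it is judged (in metres and radians):
At the end, for the whole second after the job is handed in: Batten flat on panel: within 15 mm along, 10 mm across, 0.12 rad of its seam and centre. On it, upright, within 13 mm of the seam: slug and vee block 42-92 mm from panel centre to round, square end; jar within 18 mm of centre. Flat block on laths within 13 mm of crossing. All released, at rest (x of batten in the frame of panel between -0.015 and 0.015 m and y of batten in the frame of panel between -0.01 and 0.01 m and z of batten in the frame of panel between 0.015 and 0.023 m and angle between the x axis of batten and the x axis of panel, either way round below 0.12 rad and x of slug in the frame of panel between 0.042 and 0.092 m and y of slug in the frame of panel between -0.013 and 0.013 m and z of slug in the frame of panel between 0.033 and 0.042 m and x of veeblock in the frame of panel between -0.092 and -0.042 m and y of veeblock in the frame of panel between -0.013 and 0.013 m and z of veeblock in the frame of panel between 0.033 and 0.042 m and x of jar in the frame of panel between -0.018 and 0.018 m and y of jar in the frame of panel between -0.013 and 0.013 m and z of jar in the frame of panel between 0.033 and 0.042 m and horizontal distance between flatblock and laths below 0.013 m and z of flatblock in the frame of laths between 0.013 and 0.021 m and angle between each of batten, slug, veeblock, jar, flatblock's own z axis and vertical below 0.1 rad and linear speed of each of batten, slug, veeblock, jar, flatblock below 0.02 m/s and angle between brushpot's own z axis and vertical below 0.3 rad); the robot touches nothing.
It fails at once if something is dropped (falls free faster than 0.5 m/s, about 13 mm) ((contact force between the fingers and batten below 0.05 N and linear speed of batten above 0.5 m/s) or (contact force between the fingers and slug below 0.05 N and linear speed of slug above 0.5 m/s) or (contact force between the fingers and veeblock below 0.05 N and linear speed of veeblock above 0.5 m/s) or (contact force between the fingers and jar below 0.05 N and linear speed of jar above 0.5 m/s) or (contact force between the fingers and flatblock below 0.05 N and linear speed of flatblock above 0.5 m/s)).
It fails at once if the pot of brushes is tipped over (angle between brushpot's own z axis and vertical above 0.6 rad).
It also fails if it takes over 128 s, if anything falls off the work surface, if the arm or the gripper's body presses on something with over 40 N, if the wrist force passes 120 N, or if a joint passes its speed limit or range.

## Robot

A 6-joint arm with a two-finger parallel gripper is mounted at the origin on the work surface. World frame = base frame: x ahead of the robot, y to its left, z up, the work surface at z = 0. Lengths are in mm, angles in rad, forces in N, time in s.
With the tool pointing down it reaches from about 250 to 725 mm from the base axis. Payload 9.7 kg.
Tool frame: the origin (TCP) lies at the very end of the fingers, on their centre line; the grasp point (between the pads) lies 19 mm behind it (bot.grasp_offset is the distance from the TCP to the grasp point, in mm); z points along the fingers, y is the line along which they close (so a half turn about z gives the same grasp; the last joint's range is limited). The gripper opens to 85 mm and grips with 20 to 120 N. Pads are 22 mm wide; open, the fingers measure 114 mm over their backs; the gripper's body (76 mm by 85 mm) begins 54 mm behind the grasp point. The pads swing forward as they close: fully open they stand 13 mm farther back than shut.
Start: joints at [1.136, 0.087, 0.176, 1.66, 0, 1.571], TCP at [231.673, 498.823, 210.184] pointing down, gripper open.
Joint ranges: [-3.13, 3.13], [-0.85, 1.81], [-1.15, 1.24], [-2.2, 2.28], [-1.44, 1.52], [-3.14, 3.14]. Speed limits (rad/s): [2.22, 2.22, 2.57, 3.14, 3.14, 3.14].

## Interface

Orientations are given as a unit quaternion [x, y, z, w].
In Python, from cell import monitor, get_image, calibration, bot gives the robot as it stands.
- The arm moves only by the tool jog_arm, never from a script. Its argument "deltas" is a list of rows, each a list of 3 entries, a list of its own where there are three numbers: the finger opening in mm, from 0 to 85.4, then the shift along the tool's x, y, z as a fraction of full scale, then the turn, a rotation vector about the tool's x, y, z as a fraction of full scale. A call has 1 to 8 rows; each row is the pose to reach, as a shift and turn from the pose commanded when the call began, along the tool's axes at that moment; what a row does not reach only later rows make up. Full scale, the value 1, is 800 mm for a shift and 60 degrees for a turn. A row lasts 1/10 s, in which the tool goes at most 50 mm and 8.59 degrees, less where a joint would pass 70% of its speed; a pose out of reach is approached as far as the arm can. A call with a number of a shift or a turn outside -1 to 1 is refused whole. A call with a gripper value outside its range is refused whole. The fingers move at their own pace and stop on an object; "grip_force" is the grip in N (left out, the last holds). Time passes only in rows, so rows that repeat a pose let the fingers close. It gives the time, the measured TCP pose, the force, the opening and the grip force at its end, in the units of the state.
- monitor.get_state(): the state, without advancing time (a new reading comes with each control period).
- get_image(name): name is "scene" or "side" or "wrist"; returns the picture (384x512x3 uint8, red, green, blue); there is no depth.
- calibration(name): a dict with "mtx" (3x3 intrinsics, pixels), "rvec" (rotation vector, rad) and "tvec" (3), from world to camera coordinates, as OpenCV has them; the wrist camera has in their place "mount" (4x4, takes a point from camera to tool coordinates, whose origin is the TCP and whose axes are the flange's). Camera axes: x right, y down, z forward; pixel columns grow to the right and rows downward; lengths in mm; the calibration is good to about 2 mm. A picture is of the moment at which its call begins: read the wrist's pose just before it. calibration takes no time and is no camera call.
- bot.close_job(): hands the job in; it is judged then, once.
The state is a dict: "time": time; "joint_positions": joint angles; "joint_vel": joint speeds; "joint_efforts": joint torques, N m; "ee_pos": TCP position; "tcp_rot": TCP orientation; "wrist_force": force on the tool from outside, world axes, zero at the start; "ft_torque": the same for the moment, N m; "gripper_width": opening from 0.0 (shut) to 1.0 (fully open); "finger_force": force on a finger pad.
Only numpy, scipy, OpenCV 4.12 (cv2) and the standard library are available. Lean on these libraries where they do the work, as an engineer would, in place of code of your own. Each camera call takes 0.05 s, during which the arm holds its last target. There are 200 camera calls.

## Working session

There is one attempt and no reset: what is moved stays moved. The work goes in short steps, Python scripts to look and compute and a tool call to move; the robot and the scene stay as the last step left them, time stands still between calls to the robot, and variables do not carry over. Pictures are saved under pics/ and viewed, at most 14 in all, crops included, and the job is handed in when it is done.

Besides the shell and the picture viewer there is one more tool, called as a command line: name --argument value ..., lists and objects as JSON in quotes. jog_arm: Moves the arm, as the interface text tells. Shift numbers are shares of 800 mm and turn numbers shares of 60 degrees, none past 1 either way. Its arguments: {"type":"object","properties":{"deltas":{"type":"array","items":{"type":"array"}},"grip_force":{"type":"number"}},"required":["deltas"]}

```bash
ls; mkdir -p pics; python3 - <<'E'
from cell import monitor,get_image,calibration,bot
import cv2,numpy as np
for n in("scene","side","wrist"):
    cv2.imwrite(f"pics/{n}0.png",get_image(n)[:,:,::-1]); print(n,calibration(n))
s=monitor.get_state();print(s)
cv2.imwrite("pics/both0.png",cv2.resize(cv2.imread("pics/scene0.png"),(800,600)))
cv2.imwrite("pics/sideb0.png",cv2.resize(cv2.imread("pics/side0.png"),(800,600)))
E
```

```text
pics
scene {'mtx': array([[420.58862532,   0.        , 256.97180989],
       [  0.        , 420.58862532, 189.52115126],
       [  0.        ,   0.        ,   1.        ]]), 'rvec': array([ 1.36763394,  1.98709727, -1.04324386]), 'tvec': array([ 252.11929715, -185.24036461, 1614.28238733])}
side {'mtx': array([[397.76365084,   0.        , 250.60379204],
       [  0.        , 397.76365084, 187.59811409],
       [  0.        ,   0.        ,   1.        ]]), 'rvec': array([ 0.42062989, -2.7606466 ,  1.12535251]), 'tvec': array([ 406.16441607,  170.88858304, 1473.33530917])}
wrist {'mtx': array([[345.86862403,   0.        , 254.53368801],
       [  0.        , 345.86862403, 188.89659022],
       [  0.        ,   0.        ,   1.        ]]), 'mount': array([[ 6.02844531e-04, -9.63389715e-01, -2.68104260e-01,
         6.79637147e+01],
       [ 9.99999814e-01,  6.05717060e-04,  7.19974891e-05,
         3.56827885e-01],
       [ 9.30336838e-05, -2.68104254e-01,  9.63389901e-01,
        -1.64704702e+02],
       [ 0.00000000e+00,  0.00000000e+00,  0.00000000e+00,
         1.00000000e+00]])}
{'time': 0.15, 'joint_positions': array([ 1.13599688e+00,  8.73520128e-02,  1.75349223e-01,  1.65978058e+00,
       -2.25148750e-05,  1.57080462e+00]), 'joint_vel': array([ 1.84373340e-03,  2.00676737e-04,  3.98550881e-03, -5.52848228e-06,
       -2.16719750e-04, -3.65888466e-04]), 'joint_efforts': array([-2.13827684e-04, -5.20760465e+01,  4.65044117e+01,  1.39729975e-02,
        8.99199733e-06,  1.21097756e-05]), 'ee_pos': array([231.6083845 , 498.66373325, 209.6528546 ]), 'tcp_rot': array([ 2.15695302e-01,  9.76460595e-01, -4.84335354e-04, -9.54542717e-05]), 'wrist_force': array([0.35559217, 0.24487621, 1.0132694 ]), 'ft_torque': array([-0.01175517, -0.0020753 ,  0.03625659]), 'finger_force': 0.0, 'gripper_width': 1.0012488840548983}
```

View pics/both0.png

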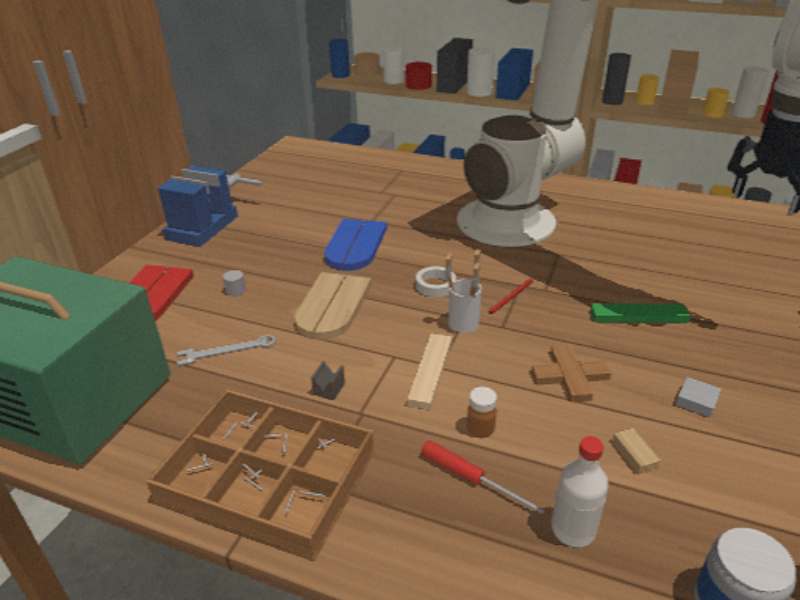

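View pics/sideb0.png

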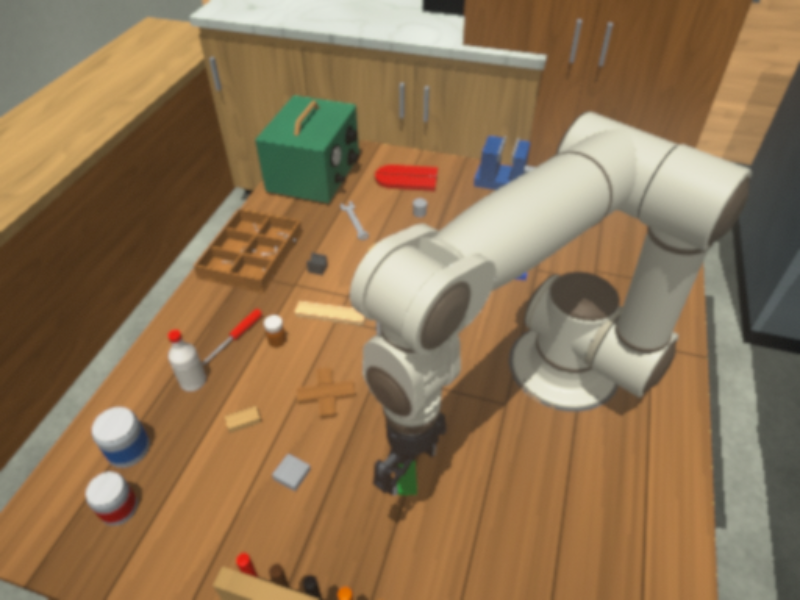

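The scene view (800x600) shows these items:
- **Panel-shaped:** wooden (333,303), blue (356,243), red (165,290). The wooden one is meant.
- **Batten-shaped:** pale plywood (430,370), green (640,313).
- **Other targets:** slug (233,283), vee (327,380), jar (481,412), laths (571,371), flat block (697,397), brush pot (463,305).

In the side view the vee is at (317,263), jar (273,330), laths (327,392), flat block (291,472) and slug (419,207).

```bash
cat > h.py <<'E'
from cell import monitor,get_image,calibration,bot
import cv2,numpy as np
from scipy.spatial.transform import Rotation as R
def ray(n,uv,s=None):
    c=calibration(n); uv=np.atleast_2d(np.float64(uv))
    d=np.c_[(uv-c["mtx"][:2,2])/np.diag(c["mtx"])[:2],np.ones(len(uv))]
    if n=="wrist":
        T=np.eye(4);T[:3,:3]=R.from_quat(s["tcp_rot"]).as_matrix();T[:3,3]=s["ee_pos"]
        T=T@np.array(c["mount"]); return T[:3,3],d@T[:3,:3].T
    M=cv2.Rodrigues(c["rvec"])[0]; return -M.T@c["tvec"],d@M
def onplane(n,uv,z,s=None):
    o,d=ray(n,uv,s); return (o+d*((z-o[2])/d[:,2])[:,None])[:,:2]
def snap(name):
    s=monitor.get_state(); im=get_image("wrist")[:,:,::-1].copy(); cv2.imwrite(f"pics/{name}.png",im)
    np.savez(f"pics/{name}.npz",tcp_rot=s["tcp_rot"],ee_pos=s["ee_pos"]); return s,im
def move(target,yaw):
    """print shift fractions & turn for a downward tool whose y axis is at world angle yaw (mod pi)"""
    s=monitor.get_state(); Rm=R.from_quat(s["tcp_rot"]); ycur=Rm.as_matrix()[:,1]
    d=Rm.inv().apply(np.array(target)-s["ee_pos"])/800
    a=(yaw-np.arctan2(ycur[1],ycur[0])+np.pi/2)%np.pi-np.pi/2
    print("shift",d.round(4),"turn z frac",round(-np.degrees(a)/60,4),"deg",round(-np.degrees(a),1),"tcp",s["ee_pos"].round(1),"ang",np.degrees(np.arctan2(ycur[1],ycur[0])).round(1),"t",round(s["time"],2),"j6",s["joint_positions"][5].round(2),"tilt",Rm.as_matrix()[:2,2].round(4))
E
python3 - <<'E'
from h import *
for k,uv,z in [("panel",(333,303),18),("bat",(430,370),18),("slug",(233,273),40),("vee",(327,380),20),("jar",(482,397),72),("laths",(571,372),16),("flat",(699,392),22),("pot",(463,325),0),("bottle",(577,540),0),("screwdr",(455,462),15),("tape",(436,281),10),("block",(636,450),20)]:
    print(k,onplane("scene",np.array(uv)/1.5625,z).round())
print(ray("scene",(0,0))[0],ray("side",(0,0))[0])
E
```

```text
panel [[ 479. -230.]]
bat [[600.  18.]]
slug [[ 482. -458.]]
vee [[ 688. -138.]]
jar [[689. 133.]]
laths [[518. 247.]]
flat [[502. 452.]]
pot [[436.  28.]]
bottle [[836. 310.]]
screwdr [[778. 120.]]
tape [[323. -66.]]
block [[664. 368.]]
[1415.48524926  295.93382528  782.69434577] [  92.66528156  985.47051021 1176.92412374]
```

```bash
python3 -c "
from h import *
move((480,320,250),np.pi/2);print(R.from_quat(monitor.get_state()['tcp_rot']).as_matrix().round(3))"
```

```text
shift [-0.3757 -0.0718 -0.0504] turn z frac -0.4152 deg -24.9 tcp [231.6 498.7 209.7] ang 65.1 t 0.15 j6 1.57 tilt [-0.0004 -0.0009]
[[-0.907  0.421 -0.   ]
 [ 0.421  0.907 -0.001]
 [-0.    -0.001 -1.   ]]
```

jog_arm --deltas '[[85,[-0.376,-0.072,-0.05],[0,0,-0.415]],[85,[-0.376,-0.072,-0.05],[0,0,-0.415]],[85,[-0.376,-0.072,-0.05],[0,0,-0.415]],[85,[-0.376,-0.072,-0.05],[0,0,-0.415]],[85,[-0.376,-0.072,-0.05],[0,0,-0.415]],[85,[-0.376,-0.072,-0.05],[0,0,-0.415]],[85,[-0.376,-0.072,-0.05],[0,0,-0.415]],[85,[-0.376,-0.072,-0.05],[0,0,-0.415]]]' --grip_force 40

```text
time: 0.95
ee_pos: [482.4, 317.9, 249.8]
tcp_rot: [0.002, 1.0, -0.0, -0.0]
wrist_force: [0.1, -0.5, -0.0]
gripper_width: 0.996
finger_force: 0.0
```

```bash
python3 -c "
from h import *
snap('a');s,im=snap('w1');cv2.imwrite('pics/w1b.png',cv2.resize(im,(800,600)))
move((470,-130,250),np.pi/2)"
```

```text
shift [ 1.200e-02 -5.621e-01 -2.000e-04] turn z frac -0.0013 deg -0.1 tcp [480.2 319.7 249.7] ang 89.9 t 1.05 j6 0.59 tilt [-0.0009 -0.0003]
```

View pics/w1b.png

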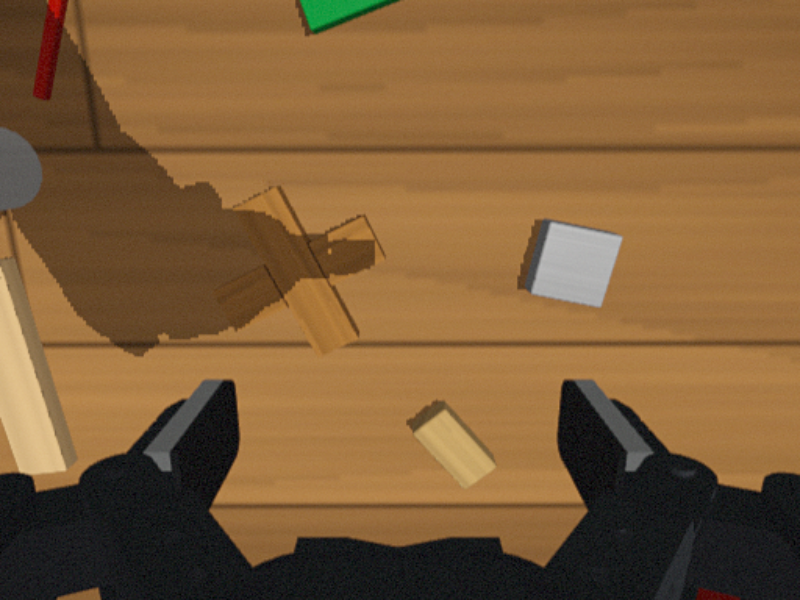

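jog_arm --deltas '[[85,[0,-0.45,0],[0,0,0]],[85,[0,-0.45,0],[0,0,0]],[85,[0,-0.45,0],[0,0,0]],[85,[0,-0.45,0],[0,0,0]],[85,[0,-0.45,0],[0,0,0]],[85,[0,-0.45,0],[0,0,0]],[85,[0,-0.45,0],[0,0,0]],[85,[0,-0.45,0],[0,0,0]]]'

```text
time: 1.85
ee_pos: [479.3, -42.7, 250.2]
tcp_rot: [0.001, 1.0, -0.0, 0.0]
wrist_force: [-0.0, 0.5, -0.3]
gripper_width: 0.995
finger_force: 0.0
```

```bash
python3 -c "
from h import *
snap('a');s,im=snap('w2');cv2.imwrite('pics/w2b.png',cv2.resize(im,(800,600)))
move((470,-130,250),np.pi/2)"
```

```text
shift [ 1.20e-02 -1.12e-01  1.00e-04] turn z frac -0.0018 deg -0.1 tcp [479.8 -40.4 250.1] ang 89.9 t 1.95 j6 -0.08 tilt [-0.0001  0.0002]
```

View pics/w2b.png

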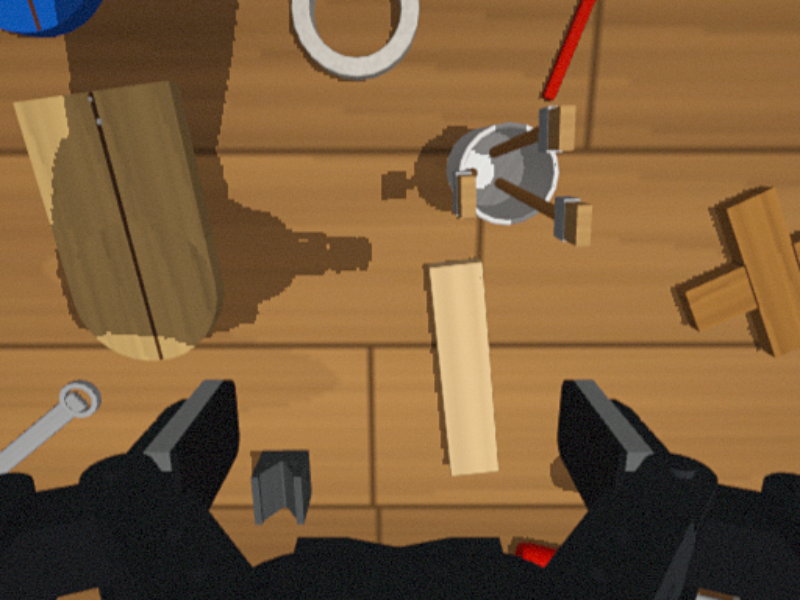

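The wrist view 2 (800x600) shows:
- **Panel seam:** (90,93) at the square end to (160,358) at the round end.
- **Batten:** (462,367).
- **Vee:** (282,487).
- **Pot:** about (505,175).
- **Laths:** at the right edge.

Next I'll measure with masks and confirm the batten with a crop.

```bash
python3 - <<'E'
from h import *
def rect(name,box,lo,hi,z):
    s=np.load(f"pics/{name}.npz"); im=cv2.imread(f"pics/{name}.png"); x0,y0,x1,y1=[int(v*.64) for v in box]
    hsv=cv2.cvtColor(im,cv2.COLOR_BGR2HSV)[y0:y1,x0:x1]
    m=cv2.inRange(hsv,lo,hi); m=cv2.morphologyEx(m,cv2.MORPH_OPEN,np.ones((3,3),np.uint8))
    c=max(cv2.findContours(m,cv2.RETR_EXTERNAL,cv2.CHAIN_APPROX_NONE)[0],key=cv2.contourArea)[:,0]+[x0,y0]
    r=cv2.minAreaRect(np.float32(onplane("wrist",c,z,s))); print(name,np.round(r[0],1),np.round(r[1],1),round(r[2],1))
im=cv2.imread("pics/w2.png");hsv=cv2.cvtColor(im,cv2.COLOR_BGR2HSV)
for p in [(462,350),(494,400),(440,400),(520,430)]: print(p,hsv[int(p[1]*.64),int(p[0]*.64)])
hs1=cv2.cvtColor(cv2.imread("pics/w1.png"),cv2.COLOR_BGR2HSV)
for p in [(575,265),(540,240),(290,240),(320,310)]: print(p,hs1[int(p[1]*.64),int(p[0]*.64)])
rect("w2",(400,240,520,490),(8,50,190),(30,125,255),18)
rect("w1",(500,200,640,330),(0,0,140),(180,60,255),22)
# seam
s=np.load("pics/w2.npz");g=cv2.cvtColor(im,cv2.COLOR_BGR2GRAY)
pts=[]
for v in range(62,228):
    u=int(.64*(90+(v/.64-93)*70/265)); w=g[v,u-5:u+6].astype(float); k=w.argmin()
    if w[k]<0.75*np.median(w): pts.append((u-5+k,v))
q=onplane("wrist",pts,18,s); vx,vy,x0,y0=cv2.fitLine(np.float32(q),cv2.DIST_HUBER,0,.01,.01).ravel()
t=(q-[x0,y0])@[vx,vy]; print("seam",len(q),"ang",np.degrees(np.arctan2(vy,vx)),"ends",q[0],q[-1],"len",np.ptp(t),"mid",np.array([x0,y0])+(t.max()+t.min())/2*np.array([vx,vy]))
E
python3 - <<'E'
import cv2;im=cv2.imread("pics/scene0.png")
cv2.imwrite("pics/crop.png",cv2.resize(im[165:300,240:470],(782,459),interpolation=cv2.INTER_CUBIC))
E
```

```text
(462, 350) [ 19  97 227]
(494, 400) [ 16 146 183]
(440, 400) [ 15 154 109]
(520, 430) [ 15 143 175]
(575, 265) [ 20   4 181]
(540, 240) [30 11 70]
(290, 240) [ 14 165  94]
(320, 310) [ 17 176 170]
w2 [587.7  11.6] [180.3  39.4] 6.7
w1 [499.3 451.3] [55.  55.8] 78.7
seam 165 ang 7.3484735 ends [ 379.43978032 -252.94045955] [ 570.44874574 -229.40599641] len 192.45027818096287 mid [ 474.97747288 -241.43074194]
```

View pics/crop.png

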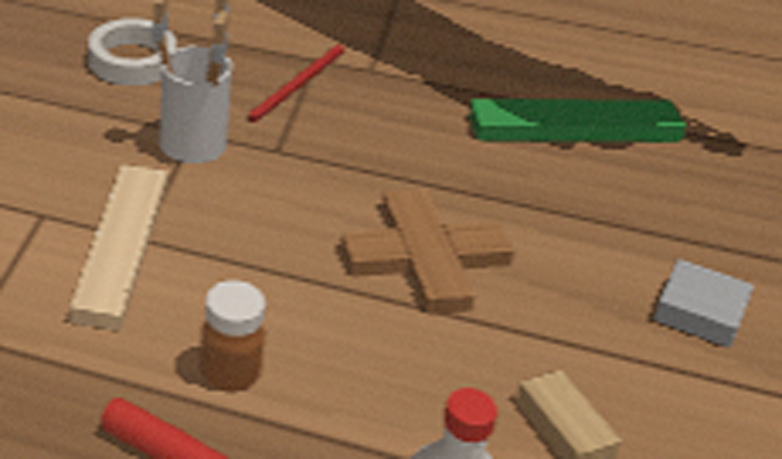

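The crop shows the pale plywood batten at crop (120,245). The only rival is the green strip at (570,120), so the pale one fits. Measured 180.3x39.4 mm, flat block 55x56; both match the given sizes.

```bash
python3 - <<'E'
from h import *
s=np.load("pics/w2.npz")
A=onplane("wrist",np.array([(15,102),(170,82),(90,93),(160,359)])*.64,18,s);print(A.round(1),np.linalg.norm(A[2]-A[3]),np.linalg.norm(A[0]-A[1]))
im=cv2.imread("pics/w2.png").astype(int).sum(2)
# brightness profile just either side of seam at the ends
d=np.array([160-90,359-93])/np.hypot(70,266);n=np.array([d[1],-d[0]])
for e,name in(((90,93),"sq"),((160,359),"rd")):
    print(name,[(k,*[int(im[tuple(np.round((np.array(e)*.64+d*k+n*o)[::-1]).astype(int))]) for o in(-4,4)]) for k in range(-7,8)])
move((587.7,11.6,60),np.radians(96.7))
E
```

```text
[[ 382.7 -307. ]
 [ 369.9 -198. ]
 [ 376.9 -254.1]
 [ 574.1 -229.4]] 198.71412568679992 109.73363365611809
sq [(-7, 186, 187), (-6, 204, 184), (-5, 185, 190), (-4, 192, 180), (-3, 173, 176), (-2, 214, 200), (-1, 260, 263), (0, 258, 276), (1, 235, 256), (2, 235, 269), (3, 246, 271), (4, 255, 276), (5, 251, 284), (6, 256, 255), (7, 262, 276)]
rd [(-7, 448, 473), (-6, 461, 469), (-5, 452, 466), (-4, 464, 467), (-3, 449, 463), (-2, 456, 468), (-1, 426, 463), (0, 387, 436), (1, 363, 394), (2, 372, 366), (3, 375, 366), (4, 370, 375), (5, 366, 371), (6, 377, 348), (7, 360, 357)]
shift [-0.1348  0.0652  0.2376] turn z frac -0.1135 deg -6.8 tcp [479.8 -40.4 250.1] ang 89.9 t 1.95 j6 -0.08 tilt [-0.0001  0.0002]
```

jog_arm --deltas '[[85,[-0.135,0.065,0.238],[0,0,-0.113]],[85,[-0.135,0.065,0.238],[0,0,-0.113]],[85,[-0.135,0.065,0.238],[0,0,-0.113]],[85,[-0.135,0.065,0.238],[0,0,-0.113]],[85,[-0.135,0.065,0.238],[0,0,-0.113]],[85,[-0.135,0.065,0.238],[0,0,-0.113]],[85,[-0.135,0.065,0.238],[0,0,-0.113]]]'

```text
time: 2.65
ee_pos: [587.6, 13.8, 60.1]
tcp_rot: [-0.06, 0.998, 0.0, -0.0]
wrist_force: [0.2, -0.7, -0.4]
gripper_width: 0.994
finger_force: 0.0
```

```bash
python3 -c "
from h import *
snap('a');s,im=snap('w3');cv2.imwrite('pics/w3b.png',im)
move((587.7,11.6,2),np.radians(96.7))"
```

```text
shift [ 0.0013 -0.0013  0.0748] turn z frac 0.0022 deg 0.1 tcp [588.5  12.7  61.8] ang 96.8 t 2.75 j6 -0.1 tilt [0.0024 0.0001]
```

View pics/w3b.png

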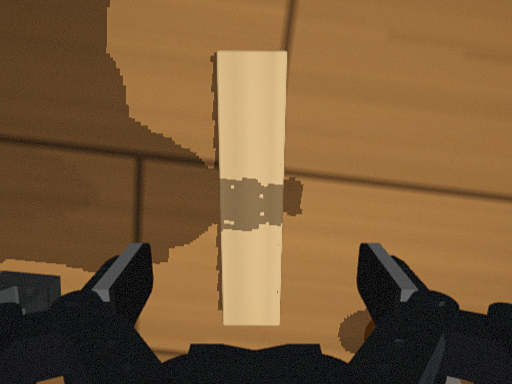

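Batten is centred (about column 252) between the fingers. Descend, close, lift.

jog_arm --deltas '[[85,[0.001,-0.001,0.05],[0,0,0]],[85,[0.001,-0.001,0.073],[0,0,0]],[85,[0.001,-0.001,0.073],[0,0,0]],[20,[0.001,-0.001,0.073],[0,0,0]],[20,[0.001,-0.001,0.073],[0,0,0]],[20,[0.001,-0.001,0.073],[0,0,0]],[20,[0.001,-0.001,0.073],[0,0,0]],[20,[0.001,-0.001,0.073],[0,0,0]]]' --grip_force 40

```text
time: 3.55
ee_pos: [587.7, 11.0, 1.9]
tcp_rot: [-0.059, 0.998, -0.0, 0.0]
wrist_force: [-0.7, -0.0, -0.6]
gripper_width: 0.238
finger_force: 0.0
```

```bash
python3 -c "
from h import *
s,im=snap('w4');print(s['ee_pos'],s['gripper_width'],s['finger_force'],s['wrist_force'])
a=get_image('scene')[:,:,::-1];b=cv2.resize(a[150:300,220:400],(480,400));cv2.imwrite('pics/w4b.png',np.hstack([cv2.resize(im,(320,400)),b]))"
```

```text
[587.7403385   10.95711492   1.90090043] 0.23758204473498823 0.0 [-0.74184772 -0.04797673 -0.59726045]
```

View pics/w4b.png

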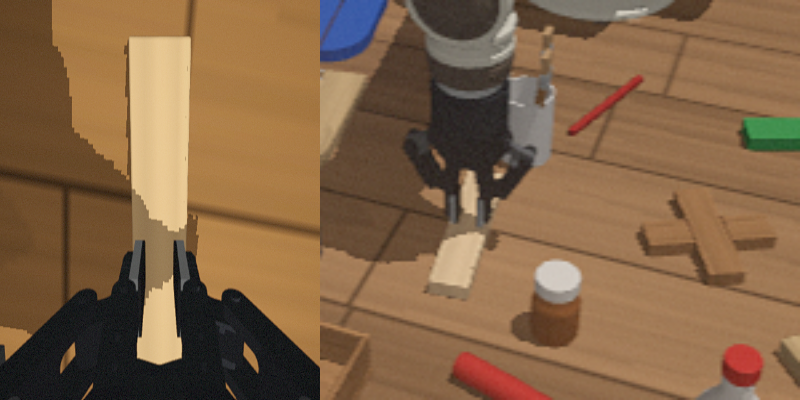

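```bash
python3 -c "
from h import *
c=calibration('wrist');M=np.linalg.inv(c['mount'])
for z in(0,-10,-19,-30):
  for y in(10,20,42):
    p=M@[-11,y,z,1];q=c['mtx']@p[:3];print(z,y,(q/q[2])[:2].round(1))
im=cv2.imread('pics/w4.png');cv2.imwrite('pics/w4c.png',cv2.resize(im[180:384,150:360],(800,600)[:2] if 0 else (618,600)))
"
```

```text
0 10 [273.  249.9]
0 20 [292.3 250. ]
0 42 [334.6 250. ]
-10 10 [274.1 258.9]
-10 20 [294.4 258.9]
-10 42 [339.1 258.9]
-19 10 [275.1 267.8]
-19 20 [296.6 267.8]
-19 42 [343.7 267.8]
-30 10 [276.6 280.1]
-30 20 [299.5 280.1]
-30 42 [349.9 280.1]
```

View pics/w4c.png

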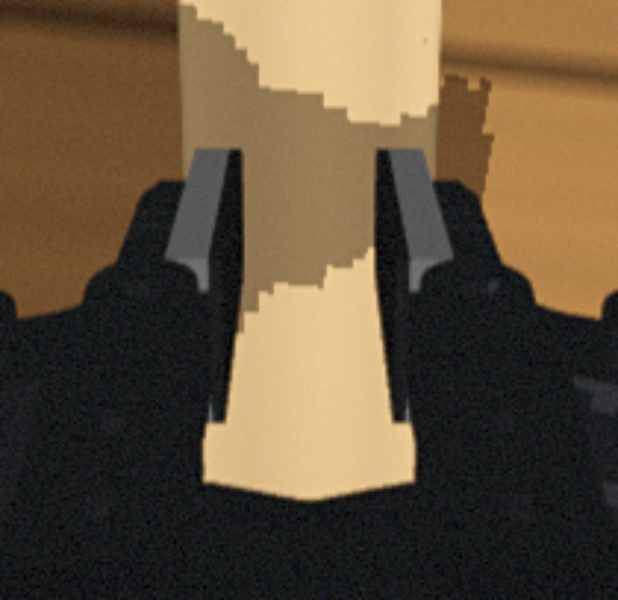

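The fingers closed to 20 mm above the 18 mm batten with TCP z at 1.9. From the crop, the tip gap is 46 px, which gives a depth of about 152 mm. So the finger ends sit about 20 mm behind the nominal TCP. I'll open, go 11 mm lower and close again.

jog_arm --deltas '[[60,[0,0,0],[0,0,0]],[60,[0,0,0],[0,0,0]],[60,[0,0,0],[0,0,0]],[60,[0,0,0.005],[0,0,0]],[60,[0,0,0.01],[0,0,0]],[60,[0,0,0.014],[0,0,0]],[60,[0,0,0.014],[0,0,0]]]'

```text
time: 4.35
ee_pos: [587.0, 11.0, -10.7]
tcp_rot: [-0.059, 0.998, 0.0, -0.001]
wrist_force: [-1.1, 0.3, 0.5]
gripper_width: 0.702
finger_force: 0.0
```

jog_arm --deltas '[[30,[0,0,0],[0,0,0]],[30,[0,0,0],[0,0,0]],[30,[0,0,0],[0,0,0]],[30,[0,0,0],[0,0,0]],[30,[0,0,0],[0,0,0]],[30,[0,0,0],[0,0,0]]]'

```text
time: 4.95
ee_pos: [587.7, 11.0, -9.5]
tcp_rot: [-0.059, 0.998, -0.0, 0.0]
wrist_force: [0.1, -0.5, 3.6]
gripper_width: 0.453
finger_force: 40.6
```

```bash
python3 -c "
from h import *
s,im=snap('w5');print(s['ee_pos'],s['gripper_width'],s['finger_force'],s['wrist_force']);cv2.imwrite('pics/w5c.png',cv2.resize(im[130:384,100:410],(732,600)))
"
```

```text
[587.68284752  10.96866408  -9.51706601] 0.45297777857243304 40.59860944747925 [ 0.06194617 -0.54217172  3.61932705]
```

View pics/w5c.png

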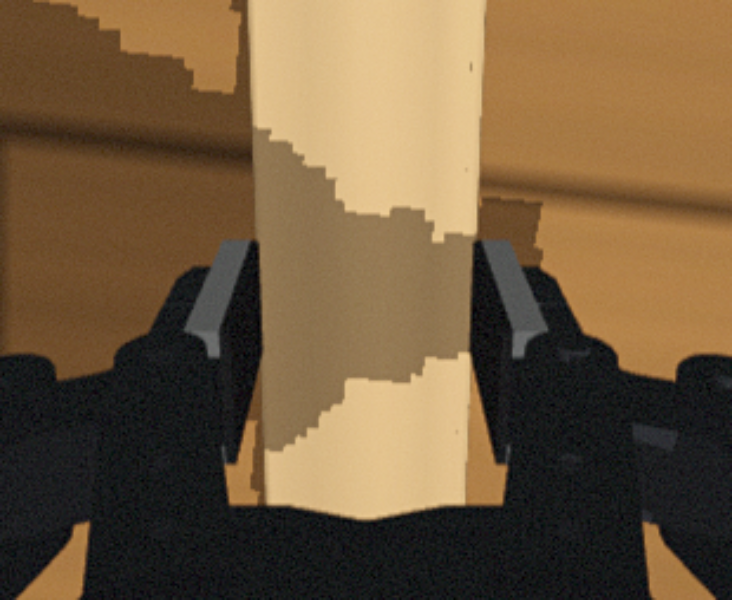

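Gripped at 38.7 mm with 40.6 N, batten between the pads (crop columns 255–475). Lift.

jog_arm --deltas '[[30,[0,0,-0.01],[0,0,0]],[30,[0,0,-0.04],[0,0,0]],[30,[0,0,-0.09],[0,0,0]],[30,[0,0,-0.09],[0,0,0]]]'

```text
time: 5.4
ee_pos: [589.9, 11.0, 67.9]
tcp_rot: [-0.059, 0.998, -0.0, 0.004]
wrist_force: [0.3, 0.3, 0.3]
gripper_width: 0.446
finger_force: 40.4
```

```bash
python3 -c "
from h import *
s,im=snap('w6');print(s['gripper_width'],s['finger_force']);move((474.9,-241.7,62),np.radians(97.3))
"
```

```text
0.44576025929229063 40.36445617675781
shift [ 0.1789 -0.2968  0.0034] turn z frac -0.0089 deg -0.5 tcp [589.   11.   65.2] ang 96.8 t 5.45 j6 -0.1 tilt [0.0046 0.0001]
```

jog_arm --deltas '[[30,[0.03,-0.05,0],[0,0,-0.009]],[30,[0.08,-0.134,0],[0,0,-0.009]],[30,[0.13,-0.218,0],[0,0,-0.009]],[30,[0.177,-0.297,0],[0,0,-0.009]],[30,[0.177,-0.297,0],[0,0,-0.009]],[30,[0.177,-0.297,0],[0,0,-0.009]],[30,[0.177,-0.297,0],[0,0,-0.009]],[30,[0.177,-0.297,0],[0,0,-0.009]]]'

```text
time: 6.25
ee_pos: [474.1, -241.9, 61.3]
tcp_rot: [-0.063, 0.998, 0.0, -0.001]
wrist_force: [-0.0, 0.6, -0.6]
gripper_width: 0.448
finger_force: 40.4
```

```bash
python3 -c "
from h import *
snap('a');s,im=snap('w7');print(s['gripper_width'],s['finger_force']);move((474.9,-241.7,10),np.radians(97.3))
cv2.imwrite('pics/w7b.png',im)"
```

```text
0.450311082578683 40.432371497154236
shift [ 0.     -0.001   0.0645] turn z frac 0.0007 deg 0.0 tcp [ 474.8 -240.9   61.6] ang 97.3 t 6.35 j6 -0.6 tilt [-0.0008  0.0006]
```

View pics/w7b.png

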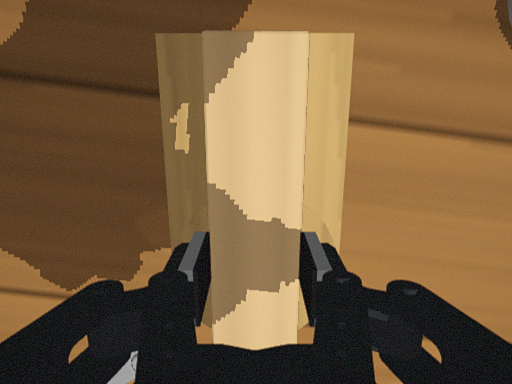

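jog_arm --deltas '[[30,[0,0,0.04],[0,0,0]],[30,[0,0,0.06],[0,0,0]],[30,[0,0,0.066],[0,0,0]],[30,[0,0,0.066],[0,0,0]],[30,[0,0,0.066],[0,0,0]],[30,[0,0,0.066],[0,0,0]]]'

```text
time: 6.95
ee_pos: [475.3, -241.2, 9.7]
tcp_rot: [-0.064, 0.998, -0.0, 0.0]
wrist_force: [-0.3, 0.3, 0.2]
gripper_width: 0.45
finger_force: 40.4
```

jog_arm --deltas '[[50,[0,0,0],[0,0,0]],[50,[0,0,0],[0,0,0]],[70,[0,0,0],[0,0,0]],[85,[0,0,0],[0,0,0]],[85,[0,0,-0.05],[0,0,0]],[85,[0,0,-0.12],[0,0,0]],[85,[0,0,-0.2],[0,0,0]],[85,[0,0,-0.2],[0,0,0]]]'

```text
time: 7.75
ee_pos: [476.0, -242.3, 174.7]
tcp_rot: [-0.064, 0.998, -0.002, 0.003]
wrist_force: [1.5, -0.1, -0.8]
gripper_width: 0.996
finger_force: 0.0
```

```bash
python3 -c "
from h import *
print(monitor.get_state()['time']);snap('a');s,im=snap('w8');print(s['gripper_width'],s['finger_force'],s['ee_pos'])
hsv=cv2.cvtColor(im,cv2.COLOR_BGR2HSV);cv2.imwrite('pics/w8b.png',im)
move((560,-190,250),np.pi/2)
"
```

```text
7.75
0.9949009967865037 0.0 [ 476.46517041 -242.54211905  176.12510164]
shift [-0.1127  0.0514 -0.0955] turn z frac 0.1217 deg 7.3 tcp [ 476.2 -242.4  173.3] ang 97.3 t 7.85 j6 -0.6 tilt [ 0.0054 -0.0028]
```

View pics/w8b.png

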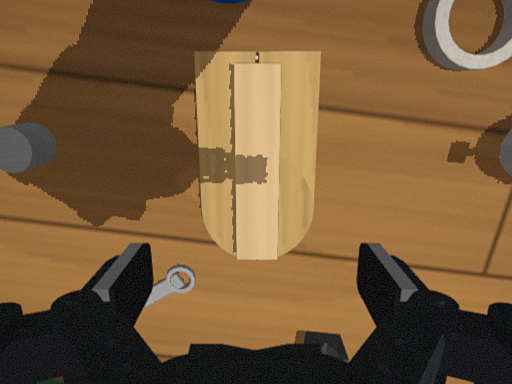

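Batten lies centred on the panel: batten columns 235–281, rows 63–259, panel columns 195–321. From here on I check numerically.

```bash
cat >> h.py <<'E'
def blob(im,box,lo,hi,hsvspace=True):
    x0,y0,x1,y1=box; m=cv2.inRange(cv2.cvtColor(im,cv2.COLOR_BGR2HSV)[y0:y1,x0:x1],lo,hi)
    m=cv2.morphologyEx(m,cv2.MORPH_OPEN,np.ones((3,3),np.uint8))
    return max(cv2.findContours(m,cv2.RETR_EXTERNAL,cv2.CHAIN_APPROX_NONE)[0],key=cv2.contourArea)[:,0]+[x0,y0]
def inpanel(p):
    a=np.radians(7.3); d=np.asarray(p)-[474.9,-241.7]; return np.c_[d@[np.cos(a),np.sin(a)],d@[-np.sin(a),np.cos(a)]].round(1)
E
python3 - <<'E'
from h import *
s,im=snap('w9')
h=cv2.cvtColor(im,cv2.COLOR_BGR2HSV)
print(h[58:70,250].tolist(),h[230,250:256].tolist(),h[250:264,257].tolist())
print(h[120,225:240].tolist(),h[120,275:290].tolist())
print(s['ee_pos']);move((455,-458,176),np.radians(97.3))
E
```

```text
[[19, 120, 193], [19, 128, 192], [20, 129, 188], [19, 121, 190], [20, 132, 186], [18, 109, 194], [18, 102, 205], [19, 101, 213], [18, 101, 215], [18, 97, 215], [19, 100, 214], [18, 102, 215]] [[19, 98, 215], [18, 102, 216], [18, 96, 217], [18, 99, 218], [19, 95, 220], [19, 93, 221]] [[19, 101, 222], [19, 101, 222], [19, 97, 221], [19, 98, 221], [18, 96, 223], [19, 99, 221], [19, 96, 221], [18, 101, 222], [18, 95, 221], [19, 96, 222], [18, 96, 220], [18, 115, 188], [15, 145, 163], [15, 155, 164]]
[[18, 120, 196], [18, 122, 197], [20, 118, 195], [19, 120, 200], [19, 126, 202], [19, 138, 133], [18, 138, 122], [19, 141, 112], [18, 124, 121], [18, 103, 199], [18, 97, 225], [19, 99, 220], [18, 101, 218], [19, 100, 216], [18, 98, 216]] [[19, 96, 222], [19, 94, 223], [19, 96, 224], [19, 93, 225], [18, 97, 214], [19, 122, 175], [20, 131, 191], [19, 128, 194], [18, 122, 195], [19, 126, 197], [19, 124, 197], [19, 125, 196], [19, 126, 196], [19, 119, 200], [19, 124, 199]]
[ 476.20494596 -242.4303146   173.31048535]
shift [ 0.0598 -0.2645 -0.0063] turn z frac 0.0001 deg 0.0 tcp [ 475.5 -242.1  170.8] ang 97.3 t 7.9 j6 -0.6 tilt [ 0.0025 -0.0013]
```

```bash
python3 - <<'E'
from h import *
s=np.load('pics/w9.npz')
e=onplane("wrist",[(257,63.5),(257,260.8)],36,s);w=onplane("wrist",[(233.7,120),(280,120)],36,s)
print(inpanel(e),inpanel(w)); 
im=cv2.imread('pics/w9.png');print(inpanel(onplane("wrist",[(195,52),(321,52)],18,s)))
E
```

```text
[[-89.    1. ]
 [ 90.2   1.4]] [[-43.3 -18.9]
 [-43.3  20.8]]
[[-99.6 -52.6]
 [-99.6  56.3]]
```

jog_arm --deltas '[[85,[0.058,-0.265,0.005],[0,0,0]],[85,[0.058,-0.265,0.005],[0,0,0]],[85,[0.058,-0.265,0.005],[0,0,0]],[85,[0.058,-0.265,0.005],[0,0,0]],[85,[0.058,-0.265,0.005],[0,0,0]],[85,[0.058,-0.265,0.005],[0,0,0]],[85,[0.058,-0.265,0.005],[0,0,0]],[85,[0.058,-0.265,0.005],[0,0,0]]]'

```text
time: 8.7
ee_pos: [455.9, -456.7, 164.8]
tcp_rot: [-0.064, 0.998, 0.0, -0.0]
wrist_force: [-0.5, 0.9, -0.3]
gripper_width: 0.995
finger_force: 0.0
```

```bash
python3 - <<'E'
from h import *
snap('a');s,im=snap('w10')
h=cv2.cvtColor(im,cv2.COLOR_BGR2HSV)
c=blob(im,(100,60,420,300),(0,0,110),(180,45,255))
p=onplane("wrist",c,40,s);print(len(c),c.min(0),c.max(0),cv2.minEnclosingCircle(np.float32(p)),cv2.minAreaRect(np.float32(p)))
r=[int(v) for v in c.mean(0)];print(r,h[r[1],r[0]],h[c[:,1].min()-5:c[:,1].max()+8:4,r[0]].tolist())
move((482,-458,60),np.radians(97.3))
E
```

```text
145 [224 184] [270 228] ((483.5931701660156, -457.8000183105469), 22.964677810668945) ((485.8912353515625, -459.07464599609375), (40.25104522705078, 40.87001419067383), 10.226163864135742)
[248, 203] [ 30   3 189] [[30, 13, 95], [0, 3, 96], [165, 4, 124], [30, 1, 194], [15, 3, 192], [0, 1, 193], [30, 3, 189], [0, 1, 189], [30, 3, 189], [0, 1, 192], [60, 1, 187], [0, 1, 184], [150, 1, 189], [16, 160, 179], [16, 151, 187]]
shift [-0.0318 -0.0058  0.1319] turn z frac 0.0014 deg 0.1 tcp [ 456.1 -456.7  165.5] ang 97.4 t 8.8 j6 -0.91 tilt [0.0001 0.0001]
```

```bash
python3 - <<'E'
from h import *
s=np.load('pics/w10.npz');im=cv2.imread('pics/w10.png')
c=blob(im,(200,160,300,250),(0,0,155),(180,45,255))
p=np.float32(onplane("wrist",c,40,s));print(cv2.minEnclosingCircle(p),cv2.fitEllipse(p))
E
```

```text
((485.8590087890625, -459.2765197753906), 20.409696578979492) ((486.72650146484375, -459.1110534667969), (37.3333740234375, 40.69478225708008), 14.72730827331543)
```

jog_arm --deltas '[[85,[-0.0367,-0.008,0.03],[0,0,0]],[85,[-0.0367,-0.008,0.08],[0,0,0]],[85,[-0.0367,-0.008,0.13],[0,0,0]],[85,[-0.0367,-0.008,0.18],[0,0,0]],[85,[-0.0367,-0.008,0.205],[0,0,0]],[85,[-0.0367,-0.008,0.212],[0,0,0]],[85,[-0.0367,-0.008,0.212],[0,0,0]]]'

```text
time: 9.5
ee_pos: [485.8, -459.7, -4.2]
tcp_rot: [-0.064, 0.998, 0.0, -0.0]
wrist_force: [-0.2, -0.8, 0.7]
gripper_width: 0.992
finger_force: 0.0
```

jog_arm --deltas '[[35,[0,0,0],[0,0,0]],[35,[0,0,0],[0,0,0]],[35,[0,0,0],[0,0,0]],[35,[0,0,0],[0,0,0]],[35,[0,0,0],[0,0,0]],[35,[0,0,0],[0,0,0]]]' --grip_force 60

```text
time: 10.1
ee_pos: [486.4, -461.0, -2.4]
tcp_rot: [-0.064, 0.998, -0.001, 0.001]
wrist_force: [-0.8, 1.8, 6.7]
gripper_width: 0.471
finger_force: 60.9
```

jog_arm --deltas '[[35,[0,0,-0.01],[0,0,0]],[35,[0,0,-0.04],[0,0,0]],[35,[0,0,-0.09],[0,0,0]],[35,[0,0,-0.125],[0,0,0]],[35,[0,0,-0.125],[0,0,0]],[35,[0,0,-0.125],[0,0,0]],[35,[0,0,-0.125],[0,0,0]]]'

```text
time: 10.8
ee_pos: [485.0, -459.9, 93.7]
tcp_rot: [-0.064, 0.998, 0.001, -0.001]
wrist_force: [-0.4, -1.0, -4.0]
gripper_width: 0.47
finger_force: 61.5
```

```bash
python3 -c "
from h import *
snap('a');s=monitor.get_state();print(s['gripper_width'],s['finger_force'],s['wrist_force']);move((534.4,-234.1,96),np.radians(97.3))"
```

```text
0.4712960319686474 61.466766432859 [-0.14003786 -0.16194396 -4.22202969]
shift [-0.0971  0.272  -0.0026] turn z frac 0.0001 deg 0.0 tcp [ 485.  -459.8   93.5] ang 97.3 t 10.85 j6 -0.89 tilt [-0.0024  0.0023]
```

jog_arm --deltas '[[35,[-0.016,0.045,0],[0,0,0]],[35,[-0.034,0.1,0],[0,0,0]],[35,[-0.055,0.16,0],[0,0,0]],[35,[-0.078,0.22,0],[0,0,0]],[35,[-0.0965,0.271,0],[0,0,0]],[35,[-0.0965,0.271,0],[0,0,0]],[35,[-0.0965,0.271,0],[0,0,0]],[35,[-0.0965,0.271,0],[0,0,0]]]'

```text
time: 11.65
ee_pos: [534.2, -236.1, 94.9]
tcp_rot: [-0.064, 0.998, 0.0, -0.001]
wrist_force: [0.3, 0.4, -3.1]
gripper_width: 0.466
finger_force: 62.2
```

```bash
python3 -c "
from h import *
snap('a');s=monitor.get_state();print(s['gripper_width'],s['finger_force'],s['wrist_force']);move((534.4,-234.1,35),np.radians(97.3))"
```

```text
0.46724757757896723 62.175336924847215 [-0.88459628  0.37644458 -4.1712044 ]
shift [-0.0007  0.0029  0.0751] turn z frac -0.001 deg -0.1 tcp [ 534.2 -236.5   95.1] ang 97.2 t 11.7 j6 -0.54 tilt [-0.001   0.0002]
```

jog_arm --deltas '[[35,[-0.001,0.003,0.035],[0,0,0]],[35,[-0.001,0.003,0.065],[0,0,0]],[35,[-0.001,0.003,0.073],[0,0,0]],[35,[-0.001,0.003,0.0755],[0,0,0]],[35,[-0.001,0.003,0.0755],[0,0,0]],[35,[-0.001,0.003,0.0755],[0,0,0]]]'

```text
time: 12.3
ee_pos: [535.8, -233.7, 36.7]
tcp_rot: [-0.064, 0.998, -0.0, 0.001]
wrist_force: [-0.4, -0.0, -3.7]
gripper_width: 0.469
finger_force: 62.3
```

jog_arm --deltas '[[35,[0,0,0.0015],[0,0,0]],[35,[0,0,0.0025],[0,0,0]],[35,[0,0,0.0025],[0,0,0]]]'

```text
time: 12.6
ee_pos: [535.4, -233.2, 33.7]
tcp_rot: [-0.064, 0.998, -0.0, 0.0]
wrist_force: [-0.2, 0.2, -2.7]
gripper_width: 0.461
finger_force: 62.4
```

jog_arm --deltas '[[35,[0,0,0.001],[0,0,0]],[35,[0,0,0.0015],[0,0,0]],[35,[0,0,0.0015],[0,0,0]]]'

```text
time: 12.9
ee_pos: [535.5, -233.2, 33.6]
tcp_rot: [-0.064, 0.998, -0.0, 0.001]
wrist_force: [-3.8, 1.3, 6.7]
gripper_width: 0.465
finger_force: 63.4
```

jog_arm --deltas '[[50,[0,0,0],[0,0,0]],[50,[0,0,0],[0,0,0]],[85,[0,0,0],[0,0,0]],[85,[0,0,0],[0,0,0]],[85,[0,0,-0.05],[0,0,0]],[85,[0,0,-0.11],[0,0,0]],[85,[0,0,-0.17],[0,0,0]],[85,[0,0,-0.2],[0,0,0]]]'

```text
time: 13.7
ee_pos: [536.0, -233.5, 196.8]
tcp_rot: [-0.064, 0.998, -0.001, 0.002]
wrist_force: [-0.3, -0.1, 0.5]
gripper_width: 0.993
finger_force: 0.0
```

```bash
python3 - <<'E'
from h import *
snap('a');s,im=snap('w11')
c=blob(im,(100,20,420,300),(0,0,150),(180,45,255));p=np.float32(onplane("wrist",c,76,s));C=cv2.minEnclosingCircle(p);print(c.min(0),c.max(0),C,inpanel(C[0]))
move((600,-140,205),np.radians(97.3))
E
```

```text
[134 207] [193 243] ((595.8367919921875, -309.1435241699219), 30.139118194580078) [[111.4 -82.3]]
shift [-0.0935  0.1061 -0.0102] turn z frac 0.0001 deg 0.0 tcp [ 536.6 -233.7  196.7] ang 97.3 t 13.8 j6 -0.54 tilt [ 0.0062 -0.0027]
```

```bash
python3 - <<'E'
from h import *
s=np.load('pics/w11.npz');im=cv2.imread('pics/w11.png')
c=blob(im,(205,100,310,300),(0,0,120),(180,45,255));p=np.float32(onplane("wrist",c,76,s));C=cv2.minEnclosingCircle(p);print(c.min(0),c.max(0),C,inpanel(C[0]))
E
```

```text
[238 149] [280 186] ((534.3463134765625, -232.1972198486328), 20.248458862304688) [[60.2  1.9]]
```

jog_arm --deltas '[[85,[-0.0935,0.106,-0.01],[0,0,0]],[85,[-0.0935,0.106,-0.01],[0,0,0]],[85,[-0.0935,0.106,-0.01],[0,0,0]],[85,[-0.0935,0.106,-0.01],[0,0,0]],[85,[-0.0935,0.106,-0.01],[0,0,0]],[85,[-0.0935,0.106,-0.01],[0,0,0]]]'

```text
time: 14.4
ee_pos: [598.0, -140.4, 199.7]
tcp_rot: [-0.063, 0.998, -0.0, -0.0]
wrist_force: [-0.1, 0.2, 0.2]
gripper_width: 0.997
finger_force: 0.0
```

```bash
python3 - <<'E'
from h import *
snap('a');s,im=snap('w12')
cv2.imwrite('pics/w12c.png',cv2.resize(im[150:350,130:380],(750,600)))
move((688,-138,60),np.radians(97.3))
E
```

```text
shift [-0.112  -0.0109  0.1751] turn z frac -0.0013 deg -0.1 tcp [ 598.  -140.6  200.1] ang 97.2 t 14.5 j6 -0.36 tilt [-0.0002 -0.0001]
```

View pics/w12c.png

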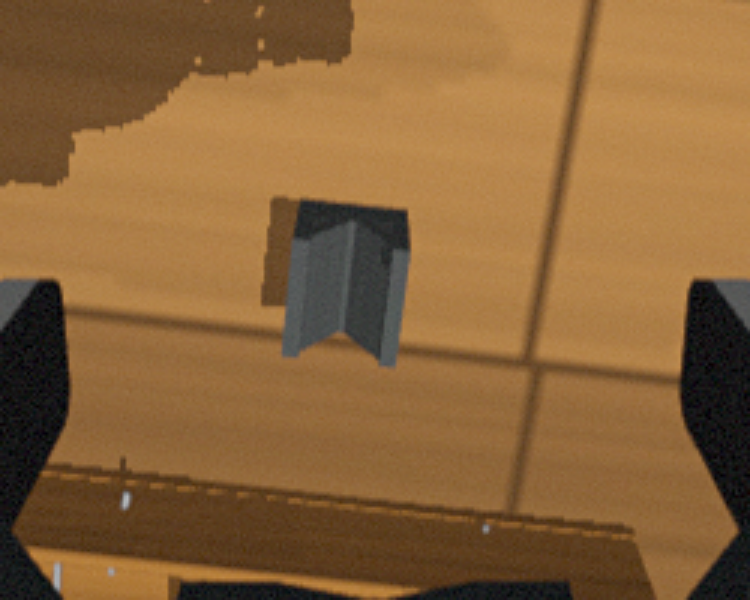

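The vee block's top corners in the crop are (293,238), (410,250), (397,367) and (283,357).

```bash
python3 - <<'E'
from h import *
s=np.load('pics/w12.npz')
q=onplane("wrist",np.array([(293,238),(410,250),(397,367),(283,357)])/3+[130,150],40,s)
print(q.round(1),q.mean(0),[np.linalg.norm(q[i]-q[i-1]).round(1) for i in range(4)])
d=(q[1]-q[0]+q[2]-q[3]);x=(q[3]-q[0]+q[2]-q[1]);print("y ang",np.degrees(np.arctan2(d[1],d[0])),"x ang",np.degrees(np.arctan2(x[1],x[0])))
a=np.degrees(np.arctan2(d[1],d[0]));b=np.degrees(np.arctan2(x[1],x[0]))+90
move((*q.mean(0),-4),np.radians((a+b)/2))
E
```

```text
[[ 665.6 -158.8]
 [ 664.9 -119.3]
 [ 708.9 -117.8]
 [ 710.1 -157.6]] [ 687.37025981 -138.39925342] [np.float64(44.5), np.float64(39.6), np.float64(44.0), np.float64(39.8)]
y ang 91.3347032936065 x ang 1.7518648740236986
shift [-0.1112 -0.0113  0.2551] turn z frac 0.0947 deg 5.7 tcp [ 598.  -140.6  200.1] ang 97.2 t 14.5 j6 -0.36 tilt [-0.0002 -0.0001]
```

jog_arm --deltas '[[85,[-0.055,-0.006,0.01],[0,0,0.095]],[85,[-0.1112,-0.011,0.03],[0,0,0.095]],[85,[-0.1112,-0.011,0.08],[0,0,0.095]],[85,[-0.1112,-0.011,0.13],[0,0,0.095]],[85,[-0.1112,-0.011,0.18],[0,0,0.095]],[85,[-0.1112,-0.011,0.22],[0,0,0.095]],[85,[-0.1112,-0.011,0.22],[0,0,0.095]]]'

```text
time: 15.2
ee_pos: [684.6, -137.2, 18.6]
tcp_rot: [-0.013, 1.0, 0.001, -0.004]
wrist_force: [-0.2, 0.4, -0.4]
gripper_width: 0.991
finger_force: 0.0
```

jog_arm --deltas '[[85,[-0.002,-0.001,0.015],[0,0,0]],[85,[-0.002,-0.001,0.027],[0,0,0]],[85,[-0.002,-0.001,0.027],[0,0,0]],[85,[-0.002,-0.001,0.027],[0,0,0]]]'

```text
time: 15.6
ee_pos: [690.0, -137.8, 3.6]
tcp_rot: [-0.014, 1.0, -0.0, 0.001]
wrist_force: [-0.9, -0.5, -0.1]
gripper_width: 0.994
finger_force: 0.0
```

jog_arm --deltas '[[35,[0,0,0],[0,0,0]],[35,[0,0,0],[0,0,0]],[35,[0,0,0],[0,0,0]],[35,[0,0,0],[0,0,0]],[35,[0,0,0],[0,0,0]],[35,[0,0,0],[0,0,0]]]'

```text
time: 16.2
ee_pos: [690.1, -137.8, 3.5]
tcp_rot: [-0.014, 1.0, -0.0, 0.001]
wrist_force: [0.3, -1.0, 4.6]
gripper_width: 0.449
finger_force: 62.5
```

jog_arm --deltas '[[35,[0,0,-0.01],[0,0,0]],[35,[0,0,-0.04],[0,0,0]],[35,[0,0,-0.09],[0,0,0]],[35,[0,0,-0.14],[0,0,0]],[35,[0,0,-0.14],[0,0,0]],[35,[0,0,-0.14],[0,0,0]]]'

```text
time: 16.8
ee_pos: [689.8, -137.6, 114.9]
tcp_rot: [-0.014, 1.0, -0.0, 0.0]
wrist_force: [-0.0, 0.0, -5.2]
gripper_width: 0.449
finger_force: 61.6
```

```bash
python3 -c "
from h import *
snap('a');s=monitor.get_state();print(s['gripper_width'],s['finger_force'],s['wrist_force']);move((418,-249.3,115),np.radians(97.3))"
```

```text
0.4487473833001433 61.569979190826416 [-0.92510356 -0.19743487 -5.32915896]
shift [ 0.3426 -0.1302 -0.0017] turn z frac -0.0949 deg -5.7 tcp [ 689.1 -137.5  113.2] ang 91.6 t 16.85 j6 -0.23 tilt [-0.0019  0.0005]
```

jog_arm --deltas '[[35,[0.04,-0.015,0],[0,0,-0.02]],[35,[0.09,-0.034,0],[0,0,-0.04]],[35,[0.14,-0.053,0],[0,0,-0.06]],[35,[0.19,-0.072,0],[0,0,-0.08]],[35,[0.24,-0.091,0],[0,0,-0.095]],[35,[0.29,-0.11,0],[0,0,-0.095]],[35,[0.325,-0.124,0],[0,0,-0.095]],[35,[0.3426,-0.13,0],[0,0,-0.095]]]'

```text
time: 17.65
ee_pos: [415.6, -249.4, 112.8]
tcp_rot: [-0.063, 0.998, 0.001, -0.001]
wrist_force: [-0.2, -0.4, -4.2]
gripper_width: 0.451
finger_force: 61.6
```

```bash
python3 -c "
from h import *
snap('a');snap('a');s=monitor.get_state();print(s['gripper_width'],s['finger_force'],s['wrist_force']);move((418,-249.3,42),np.radians(97.3))"
```

```text
0.4477920968797995 61.60641431808472 [-0.07501898  0.09491351 -3.88617022]
shift [-0.0017 -0.0001  0.0893] turn z frac -0.0016 deg -0.1 tcp [ 416.8 -249.4  113.4] ang 97.2 t 17.75 j6 -0.66 tilt [-0.0018  0.001 ]
```

jog_arm --deltas '[[35,[-0.001,0,0.04],[0,0,0]],[35,[-0.001,0,0.075],[0,0,0]],[35,[-0.001,0,0.086],[0,0,0]],[35,[-0.001,0,0.0895],[0,0,0]],[35,[-0.001,0,0.0905],[0,0,0]],[35,[-0.001,0,0.0905],[0,0,0]],[35,[-0.001,0,0.0905],[0,0,0]]]'

```text
time: 18.45
ee_pos: [420.0, -249.5, 43.3]
tcp_rot: [-0.064, 0.998, -0.0, 0.001]
wrist_force: [-0.1, 0.0, -4.0]
gripper_width: 0.451
finger_force: 61.6
```

jog_arm --deltas '[[35,[0.002,0,0.0015],[0,0,0]],[35,[0.002,0,0.003],[0,0,0]],[35,[0.002,0,0.003],[0,0,0]],[35,[0.002,0,0.003],[0,0,0]]]'

```text
time: 18.85
ee_pos: [417.7, -249.4, 39.8]
tcp_rot: [-0.064, 0.998, 0.0, -0.0]
wrist_force: [0.0, -0.3, -3.8]
gripper_width: 0.45
finger_force: 61.7
```

jog_arm --deltas '[[35,[0,0,0.001],[0,0,0]],[35,[0,0,0.002],[0,0,0]],[35,[0,0,0.002],[0,0,0]]]'

```text
time: 19.15
ee_pos: [417.8, -249.5, 39.4]
tcp_rot: [-0.064, 0.998, -0.0, 0.0]
wrist_force: [-4.3, 1.6, 7.6]
gripper_width: 0.451
finger_force: 63.0
```

jog_arm --deltas '[[50,[0,0,0],[0,0,0]],[50,[0,0,0],[0,0,0]],[85,[0,0,0],[0,0,0]],[85,[0,0,0],[0,0,0]],[85,[0,0,-0.05],[0,0,0]],[85,[0,0,-0.11],[0,0,0]],[85,[0,0,-0.17],[0,0,0]],[85,[0,0,-0.21],[0,0,0]]]'

```text
time: 19.95
ee_pos: [418.1, -249.6, 209.7]
tcp_rot: [-0.064, 0.998, -0.001, 0.001]
wrist_force: [-0.7, 0.5, -0.2]
gripper_width: 0.997
finger_force: 0.0
```

```bash
python3 -c "
from h import *
snap('a');s,im=snap('w13');move((600,120,215),np.radians(97.3))"
```

```text
shift [-0.283   0.4304 -0.0051] turn z frac 0.0001 deg 0.0 tcp [ 419.2 -250.3  211.2] ang 97.3 t 20.05 j6 -0.67 tilt [ 0.0063 -0.0037]
```

jog_arm --deltas '[[85,[-0.283,0.43,0],[0,0,0]],[85,[-0.283,0.43,0],[0,0,0]],[85,[-0.283,0.43,0],[0,0,0]],[85,[-0.283,0.43,0],[0,0,0]],[85,[-0.283,0.43,0],[0,0,0]],[85,[-0.283,0.43,0],[0,0,0]],[85,[-0.283,0.43,0],[0,0,0]],[85,[-0.283,0.43,0],[0,0,0]]]'

```text
time: 20.85
ee_pos: [593.8, 112.1, 205.4]
tcp_rot: [-0.064, 0.998, -0.0, -0.0]
wrist_force: [0.1, -0.9, -0.1]
gripper_width: 0.994
finger_force: 0.0
```

```bash
python3 - <<'E'
from h import *
[snap('a') for _ in range(4)];s,im=snap('w14')
c=blob(im,(155,150,355,335),(0,0,140),(180,50,255));p=np.float32(onplane("wrist",c,72,s));print(c.min(0),c.max(0),cv2.minEnclosingCircle(p))
h=cv2.cvtColor(im,cv2.COLOR_BGR2HSV);u,v=c.mean(0).astype(int);print(u,v,h[v-40:v+50:6,u].tolist())
move((689,133,95),np.radians(97.3))
E
```

```text
[241 248] [283 286] ((683.436279296875, 130.8831329345703), 20.902490615844727)
262 266 [[13, 221, 74], [12, 255, 81], [17, 255, 109], [12, 22, 117], [18, 17, 223], [17, 18, 222], [16, 19, 223], [16, 17, 222], [17, 16, 219], [16, 15, 218], [16, 23, 214], [15, 146, 148], [16, 153, 143], [15, 156, 147], [17, 129, 85]]
shift [-0.1228  0.0132  0.1377] turn z frac 0.0008 deg 0.0 tcp [593.1 110.  205.3] ang 97.3 t 21.1 j6 0.06 tilt [-0.0015 -0.0005]
```

jog_arm --deltas '[[85,[-0.06,0.006,0],[0,0,0]],[85,[-0.1165,0.012,0.01],[0,0,0]],[85,[-0.1165,0.012,0.05],[0,0,0]],[85,[-0.1165,0.012,0.1],[0,0,0]],[85,[-0.1165,0.012,0.15],[0,0,0]],[85,[-0.1165,0.012,0.2],[0,0,0]],[85,[-0.1165,0.012,0.23],[0,0,0]],[85,[-0.1165,0.012,0.235],[0,0,0]]]'

```text
time: 21.9
ee_pos: [682.2, 129.2, 14.6]
tcp_rot: [-0.063, 0.998, -0.0, -0.003]
wrist_force: [-0.5, 0.2, -0.7]
gripper_width: 0.992
finger_force: 0.0
```

jog_arm --deltas '[[85,[0,0,0],[0,0,0]],[85,[0,0,0],[0,0,0]]]'

```text
time: 22.1
ee_pos: [685.6, 130.8, 20.7]
tcp_rot: [-0.063, 0.998, 0.0, 0.002]
wrist_force: [1.1, 1.9, 0.1]
gripper_width: 0.992
finger_force: 0.0
```

jog_arm --deltas '[[85,[0,0,0.01],[0,0,0]],[85,[0,0,0.01],[0,0,0]],[85,[0,0,0.01],[0,0,0]]]'

```text
time: 22.4
ee_pos: [684.7, 131.4, 10.4]
tcp_rot: [-0.064, 0.998, 0.0, 0.0]
wrist_force: [0.3, -0.5, -0.4]
gripper_width: 0.995
finger_force: 0.0
```

jog_arm --deltas '[[40,[0,0,0],[0,0,0]],[40,[0,0,0],[0,0,0]],[40,[0,0,0],[0,0,0]],[40,[0,0,0],[0,0,0]],[40,[0,0,0],[0,0,0]],[40,[0,0,0],[0,0,0]]]' --grip_force 45

```text
time: 23.0
ee_pos: [684.8, 131.4, 10.8]
tcp_rot: [-0.064, 0.998, 0.0, 0.0]
wrist_force: [-1.6, -0.0, 5.2]
gripper_width: 0.507
finger_force: 46.2
```

jog_arm --deltas '[[40,[0,0,-0.01],[0,0,0]],[40,[0,0,-0.04],[0,0,0]],[40,[0,0,-0.09],[0,0,0]],[40,[0,0,-0.14],[0,0,0]],[40,[0,0,-0.175],[0,0,0]],[40,[0,0,-0.175],[0,0,0]],[40,[0,0,-0.175],[0,0,0]],[40,[0,0,-0.175],[0,0,0]]]'

```text
time: 23.8
ee_pos: [683.9, 131.2, 147.9]
tcp_rot: [-0.064, 0.998, -0.0, -0.002]
wrist_force: [-1.0, 0.6, -2.9]
gripper_width: 0.508
finger_force: 46.4
```

```bash
python3 -c "
from h import *
snap('a');s=monitor.get_state();print(s['gripper_width'],s['finger_force'],s['wrist_force']);move((474.9,-241.7,150),np.radians(97.3))"
```

```text
0.5096480228895297 46.41815659124404 [-0.07202072 -0.44116295 -3.55981432]
shift [ 0.3183 -0.4292 -0.0016] turn z frac 0.0001 deg 0.0 tcp [683.8 131.2 147.8] ang 97.3 t 23.85 j6 0.06 tilt [-0.0034 -0.0006]
```

jog_arm --deltas '[[40,[0.02,-0.027,0],[0,0,0]],[40,[0.05,-0.068,0],[0,0,0]],[40,[0.08,-0.108,0],[0,0,0]],[40,[0.11,-0.149,0],[0,0,0]],[40,[0.14,-0.19,0],[0,0,0]],[40,[0.17,-0.23,0],[0,0,0]],[40,[0.2,-0.27,0],[0,0,0]],[40,[0.23,-0.31,0],[0,0,0]]]'

```text
time: 24.65
ee_pos: [532.0, -139.1, 148.7]
tcp_rot: [-0.064, 0.998, 0.0, -0.001]
wrist_force: [1.9, -0.8, -2.3]
gripper_width: 0.505
finger_force: 46.5
```

jog_arm --deltas '[[40,[0.03,-0.04,0],[0,0,0]],[40,[0.06,-0.08,0],[0,0,0]],[40,[0.08,-0.108,0],[0,0,0]],[40,[0.088,-0.119,0],[0,0,0]],[40,[0.088,-0.119,0],[0,0,0]],[40,[0.088,-0.119,0],[0,0,0]],[40,[0.088,-0.119,0],[0,0,0]]]'

```text
time: 25.35
ee_pos: [476.4, -240.4, 149.8]
tcp_rot: [-0.064, 0.998, 0.0, -0.0]
wrist_force: [0.2, -0.5, -3.0]
gripper_width: 0.506
finger_force: 46.5
```

```bash
python3 -c "
from h import *
snap('a');s=monitor.get_state();print(s['gripper_width'],s['finger_force'],s['wrist_force']);move((474.9,-241.7,49),np.radians(97.3))"
```

```text
0.5070408814439392 46.4857933530584 [ 0.39485303  0.83488671 -2.81219374]
shift [ 0.0021 -0.0015  0.1262] turn z frac 0.0016 deg 0.1 tcp [ 476.4 -240.4  149.9] ang 97.4 t 25.4 j6 -0.6 tilt [-0.0002  0.0004]
```

jog_arm --deltas '[[40,[0.002,-0.0015,0.03],[0,0,0]],[40,[0.002,-0.0015,0.07],[0,0,0]],[40,[0.002,-0.0015,0.105],[0,0,0]],[40,[0.002,-0.0015,0.12],[0,0,0]],[40,[0.002,-0.0015,0.126],[0,0,0]],[40,[0.002,-0.0015,0.126],[0,0,0]],[40,[0.002,-0.0015,0.126],[0,0,0]]]'

```text
time: 26.1
ee_pos: [475.3, -243.0, 50.9]
tcp_rot: [-0.064, 0.998, -0.001, 0.001]
wrist_force: [0.3, 0.3, -2.4]
gripper_width: 0.508
finger_force: 46.5
```

jog_arm --deltas '[[40,[0,0,0.001],[0,0,0]],[40,[0,0,0.002],[0,0,0]],[40,[0,0,0.002],[0,0,0]]]'

```text
time: 26.4
ee_pos: [474.6, -242.9, 48.1]
tcp_rot: [-0.064, 0.998, -0.0, 0.0]
wrist_force: [-0.1, -0.1, -2.0]
gripper_width: 0.511
finger_force: 46.5
```

jog_arm --deltas '[[40,[0,0.001,0.001],[0,0,0]],[40,[0,0.001,0.0015],[0,0,0]],[40,[0,0.001,0.0015],[0,0,0]]]'

```text
time: 26.7
ee_pos: [474.4, -242.0, 46.8]
tcp_rot: [-0.064, 0.998, -0.0, 0.0]
wrist_force: [-0.5, 1.0, -0.0]
gripper_width: 0.511
finger_force: 46.8
```

jog_arm --deltas '[[55,[0,0,0],[0,0,0]],[55,[0,0,0],[0,0,0]],[85,[0,0,0],[0,0,0]],[85,[0,0,0],[0,0,0]],[85,[0,0,-0.05],[0,0,0]],[85,[0,0,-0.11],[0,0,0]],[85,[0,0,-0.17],[0,0,0]],[85,[0,0,-0.23],[0,0,0]]]'

```text
time: 27.5
ee_pos: [474.1, -241.8, 232.6]
tcp_rot: [-0.064, 0.998, -0.0, 0.0]
wrist_force: [1.1, 0.5, -0.4]
gripper_width: 0.995
finger_force: 0.0
```

```bash
python3 - <<'E'
from h import *
[snap('a') for _ in range(3)];s,im=snap('w15');print(s['ee_pos'])
c=blob(im,(205,100,310,300),(0,0,160),(180,45,255))
for f,z in((c,108),):
    C=cv2.minEnclosingCircle(np.float32(onplane("wrist",f,z,s)));print(f.min(0),f.max(0),C,inpanel(C[0]))
cv2.imwrite('pics/w15b.png',np.hstack([im[:300,100:420],cv2.resize(get_image('scene')[150:250,160:270,::-1],(330,300))]))
move((490,330,250),np.radians(97.3))
E
```

```text
[ 475.61508268 -242.65651201  234.2486897 ]
[238 207] [277 243] ((522.5836181640625, -234.49159240722656), 18.194896697998047) [[48.2  1.1]]
shift [-0.1102  0.7068 -0.0247] turn z frac 0.0001 deg 0.0 tcp [ 474.4 -242.1  230.2] ang 97.3 t 27.75 j6 -0.6 tilt [-0.0001  0.0001]
```

View pics/w15b.png

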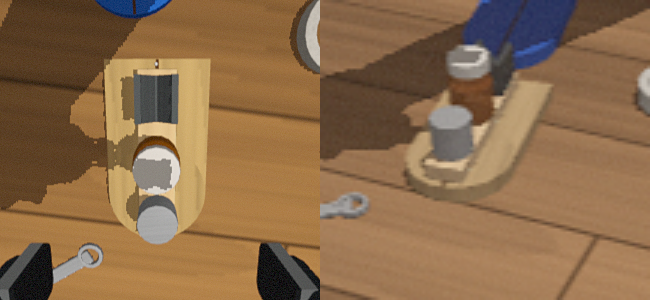

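Vee, jar and slug stand in line on the batten (left half, at (157,98), (157,168) and (157,218)). Now to the laths.

jog_arm --deltas '[[85,[-0.06,0.49,-0.02],[0,0,0]],[85,[-0.06,0.49,-0.02],[0,0,0]],[85,[-0.06,0.49,-0.02],[0,0,0]],[85,[-0.06,0.49,-0.02],[0,0,0]],[85,[-0.06,0.49,-0.02],[0,0,0]],[85,[-0.06,0.49,-0.02],[0,0,0]],[85,[-0.06,0.49,-0.02],[0,0,0]],[85,[-0.06,0.49,-0.02],[0,0,0]]]'

```text
time: 28.55
ee_pos: [471.1, 155.0, 244.9]
tcp_rot: [-0.064, 0.998, -0.0, -0.001]
wrist_force: [1.0, 0.1, 0.3]
gripper_width: 0.994
finger_force: 0.0
```

```bash
python3 -c "
from h import *
snap('a');move((495,250,200),np.radians(97.3))"
```

```text
shift [-0.0447  0.1074  0.0558] turn z frac 0.0036 deg 0.2 tcp [470.9 160.1 244.5] ang 97.5 t 28.6 j6 0.2 tilt [-0.0029  0.0016]
```

jog_arm --deltas '[[85,[-0.045,0.108,0.056],[0,0,0]],[85,[-0.045,0.108,0.056],[0,0,0]],[85,[-0.045,0.108,0.056],[0,0,0]],[85,[-0.045,0.108,0.056],[0,0,0]],[85,[-0.045,0.108,0.056],[0,0,0]]]'

```text
time: 29.1
ee_pos: [496.5, 242.4, 201.5]
tcp_rot: [-0.064, 0.998, -0.0, -0.0]
wrist_force: [0.2, -0.8, -0.1]
gripper_width: 0.995
finger_force: 0.0
```

```bash
python3 - <<'E'
from h import *
[snap('a') for _ in range(2)];s,im=snap('w16')
p=calibration('wrist')
crop=im[80:320,150:390];cv2.imwrite('pics/w16c.png',cv2.resize(crop,(600,600),interpolation=cv2.INTER_CUBIC))
print(s['ee_pos'])
E
```

```text
[496.92975334 242.14741876 202.49240954]
```

View pics/w16c.png

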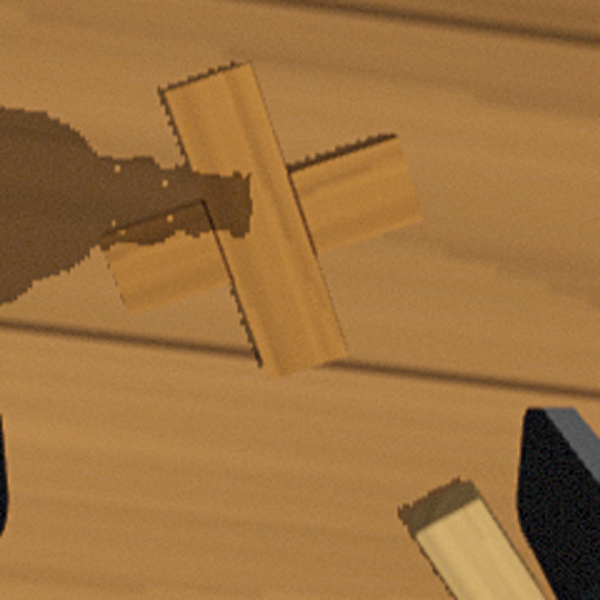

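Lath corners in the crop:
- **Arm A:** (163,92), (248,64), (347,353), (272,376)
- **Arm B:** (396,138), (422,217), (128,313), (105,248)

```bash
python3 - <<'E'
from h import *
s=np.load('pics/w16.npz')
for a in([(163,92),(248,64),(347,353),(272,376)],[(105,248),(396,138),(422,217),(128,313)]):
    q=onplane("wrist",np.array(a)/2.5+[150,80],16,s);print(q.mean(0).round(1),[np.linalg.norm(q[i]-q[i-1]).round(1) for i in range(4)])
print(ray('wrist',(254,189),s))
# crossing inner corners: A edges meet B
q=onplane("wrist",np.array([(205,202),(290,170),(316,252),(232,283)])/2.5+[150,80],16,s);print('inner',q.mean(0).round(1))
move((475,451,200),np.radians(78.7))
E
```

```text
[507.8 243.2] [np.float64(129.2), np.float64(35.6), np.float64(128.9), np.float64(34.2)]
[508.8 243.7] [np.float64(29.8), np.float64(128.3), np.float64(34.8), np.float64(130.4)]
(array([429.52344247, 233.90799681, 367.13711365]), array([[ 0.26722352,  0.03262432, -0.96308344]]))
inner [507.6 243.6]
shift [-0.0055  0.2624  0.0034] turn z frac 0.3088 deg 18.5 tcp [497.  242.2 202.6] ang 97.2 t 29.25 j6 0.33 tilt [0.0012 0.0005]
```

jog_arm --deltas '[[85,[-0.0055,0.262,0],[0,0,0.309]],[85,[-0.0055,0.262,0],[0,0,0.309]],[85,[-0.0055,0.262,0],[0,0,0.309]],[85,[-0.0055,0.262,0],[0,0,0.309]],[85,[-0.0055,0.262,0],[0,0,0.309]],[85,[-0.0055,0.262,0],[0,0,0.309]],[85,[-0.0055,0.262,0],[0,0,0.309]]]'

```text
time: 29.95
ee_pos: [474.9, 450.7, 202.2]
tcp_rot: [0.098, 0.995, -0.0, 0.0]
wrist_force: [-0.6, -0.0, 0.3]
gripper_width: 0.991
finger_force: 0.0
```

```bash
python3 - <<'E'
from h import *
[snap('a') for _ in range(2)];s,im=snap('w17')
c=blob(im,(155,60,355,330),(0,0,140),(180,60,255));r=cv2.minAreaRect(np.float32(onplane("wrist",c,22,s)));print(c.min(0),c.max(0),r)
move((*r[0],-8),np.radians(r[2]))
E
```

```text
[233 158] [287 210] ((499.5382995605469, 451.30816650390625), (54.98542022705078, 55.52650451660156), 78.700927734375)
shift [-0.0294  0.0073  0.2632] turn z frac -0.0006 deg -0.0 tcp [475.2 450.1 202.6] ang 78.7 t 30.1 j6 0.96 tilt [0.0007 0.0004]
```

jog_arm --deltas '[[85,[-0.0295,0.007,0.05],[0,0,0]],[85,[-0.0295,0.007,0.1],[0,0,0]],[85,[-0.0295,0.007,0.15],[0,0,0]],[85,[-0.0295,0.007,0.2],[0,0,0]],[85,[-0.0295,0.007,0.24],[0,0,0]],[85,[-0.0295,0.007,0.26],[0,0,0]],[85,[-0.0295,0.007,0.2655],[0,0,0]],[85,[-0.0295,0.007,0.2655],[0,0,0]]]'

```text
time: 30.9
ee_pos: [499.3, 452.4, -9.6]
tcp_rot: [0.098, 0.995, 0.0, 0.0]
wrist_force: [-0.5, -0.6, 2.0]
gripper_width: 0.999
finger_force: 0.0
```

jog_arm --deltas '[[45,[0,0,0],[0,0,0]],[45,[0,0,0],[0,0,0]],[45,[0,0,0],[0,0,0]],[45,[0,0,0],[0,0,0]],[45,[0,0,0],[0,0,0]]]' --grip_force 70

```text
time: 31.4
ee_pos: [499.7, 453.1, -8.0]
tcp_rot: [0.098, 0.995, 0.001, 0.001]
wrist_force: [-1.0, -1.9, 8.4]
gripper_width: 0.624
finger_force: 73.0
```

Gripped (about 54 mm reading). Lift.

jog_arm --deltas '[[45,[0,0,-0.008],[0,0,0]],[45,[0,0,-0.03],[0,0,0]],[45,[0,0,-0.07],[0,0,0]],[45,[0,0,-0.1],[0,0,0]],[45,[0,0,-0.1],[0,0,0]],[45,[0,0,-0.1],[0,0,0]],[45,[0,0,-0.1],[0,0,0]]]'

```text
time: 32.1
ee_pos: [498.1, 451.9, 67.2]
tcp_rot: [0.098, 0.995, -0.001, -0.001]
wrist_force: [-0.6, -0.2, -4.7]
gripper_width: 0.623
finger_force: 74.9
```

```bash
python3 -c "
from h import *
snap('a');s=monitor.get_state();print(s['gripper_width'],s['finger_force'],s['wrist_force']);move((508,243.4,70),np.radians(78.7))"
```

```text
0.6264653257468082 74.90566849708557 [ 0.16583905 -1.74377114 -5.5686102 ]
shift [-0.063  -0.2532 -0.0031] turn z frac 0.0012 deg 0.1 tcp [498.  451.9  67.1] ang 78.8 t 32.15 j6 0.93 tilt [-0.0024 -0.0021]
```

jog_arm --deltas '[[45,[-0.01,-0.04,0],[0,0,0]],[45,[-0.023,-0.09,0],[0,0,0]],[45,[-0.037,-0.145,0],[0,0,0]],[45,[-0.05,-0.2,0],[0,0,0]],[45,[-0.06,-0.24,0],[0,0,0]],[45,[-0.063,-0.253,0],[0,0,0]],[45,[-0.063,-0.253,0],[0,0,0]],[45,[-0.063,-0.253,0],[0,0,0]]]'

```text
time: 32.95
ee_pos: [508.6, 244.6, 68.8]
tcp_rot: [0.098, 0.995, 0.0, -0.0]
wrist_force: [-0.2, -0.0, -4.5]
gripper_width: 0.624
finger_force: 75.4
```

```bash
python3 -c "
from h import *
snap('a');s=monitor.get_state();print(s['gripper_width'],s['finger_force'],s['wrist_force']);move((508,243.4,10),np.radians(78.7))"
```

```text
0.6216159777584365 75.41321754455566 [-0.80023929  0.52175057 -4.93364024]
shift [ 0.0003 -0.0022  0.0736] turn z frac 0.0017 deg 0.1 tcp [508.6 245.   68.8] ang 78.8 t 33.0 j6 0.64 tilt [-0.0007  0.0001]
```

jog_arm --deltas '[[45,[0,-0.002,0.03],[0,0,0]],[45,[0,-0.002,0.055],[0,0,0]],[45,[0,-0.002,0.068],[0,0,0]],[45,[0,-0.002,0.073],[0,0,0]],[45,[0,-0.002,0.073],[0,0,0]],[45,[0,-0.002,0.073],[0,0,0]]]'

```text
time: 33.6
ee_pos: [508.9, 243.2, 11.9]
tcp_rot: [0.098, 0.995, 0.0, 0.001]
wrist_force: [-0.2, -0.5, -5.4]
gripper_width: 0.624
finger_force: 75.4
```

jog_arm --deltas '[[45,[0,0,0.001],[0,0,0]],[45,[0,0,0.002],[0,0,0]],[45,[0,0,0.002],[0,0,0]]]'

```text
time: 33.9
ee_pos: [508.6, 242.7, 9.7]
tcp_rot: [0.098, 0.995, 0.0, 0.0]
wrist_force: [-0.5, -1.0, -4.3]
gripper_width: 0.629
finger_force: 75.4
```

jog_arm --deltas '[[45,[0,0,0.001],[0,0,0]],[45,[0,0,0.002],[0,0,0]],[45,[0,0,0.002],[0,0,0]]]'

```text
time: 34.2
ee_pos: [508.5, 242.6, 8.1]
tcp_rot: [0.098, 0.995, 0.0, 0.0]
wrist_force: [-0.6, -0.9, -2.2]
gripper_width: 0.625
finger_force: 75.8
```

Almost down; one more millimetre, then release and rise.

jog_arm --deltas '[[45,[0,0,0.001],[0,0,0]],[45,[0,0,0.001],[0,0,0]],[65,[0,0,0.001],[0,0,0]],[65,[0,0,0.001],[0,0,0]],[85,[0,0,0.001],[0,0,0]],[85,[0,0,0.001],[0,0,0]],[85,[0,0,-0.05],[0,0,0]],[85,[0,0,-0.1],[0,0,0]]]'

```text
time: 35.0
ee_pos: [507.6, 242.2, 87.7]
tcp_rot: [0.098, 0.995, -0.001, -0.001]
wrist_force: [1.3, -0.1, -0.3]
gripper_width: 0.998
finger_force: 0.0
```

jog_arm --deltas '[[85,[0,0,-0.05],[0,0,0]],[85,[0.02,0,-0.11],[0,0,0]],[85,[0.02,0,-0.14],[0,0,0]],[85,[0.02,0,-0.14],[0,0,0]],[85,[0.02,0,-0.14],[0,0,0]]]'

```text
time: 35.5
ee_pos: [493.1, 245.9, 199.9]
tcp_rot: [0.098, 0.995, 0.0, 0.0]
wrist_force: [-0.7, 0.2, -0.4]
gripper_width: 1.003
finger_force: 0.0
```

```bash
python3 - <<'E'
from h import *
[snap('a') for _ in range(3)];s,im=snap('w18');print(s['ee_pos'],s['finger_force'],s['wrist_force'],s['time'])
c=blob(im,(155,60,355,330),(0,0,140),(180,60,255));r=cv2.minAreaRect(np.float32(onplane("wrist",c,38,s)));print(c.min(0),c.max(0),r,"off laths",np.array(r[0])-[508,243.4])
# stack and pot upright check from the fixed scene camera: object blobs by known place
a=get_image('scene')[:,:,::-1].copy();M=calibration('scene')
def px(P): return cv2.projectPoints(np.float64([P]),M['rvec'],M['tvec'],M['mtx'],None)[0].ravel().round().astype(int)
h=cv2.cvtColor(a,cv2.COLOR_BGR2HSV)
for n,P in dict(slug_top=(534.4,-234.1,76),jar_lid=(474.9,-241.7,108),jar_mid=(474.9,-241.7,65),vee=(436,-246,60),batten_end=(560,-231,36),pot=(466,28,50)).items():
    u,v=px(P);print(n,(u,v),h[v,u])
E
```

```text
[492.3942854  245.46573857 198.17071202] 0.0 [0.14777715 0.22005394 0.18576315] 35.65
[227 156] [284 210] ((509.1311950683594, 243.20155334472656), (54.955230712890625, 54.13490295410156), 78.81304931640625) off laths [ 1.13119507 -0.19844666]
slug_top (np.int64(202), np.int64(188)) [ 20   5 162]
jar_lid (np.int64(208), np.int64(168)) [ 14  21 210]
jar_mid (np.int64(209), np.int64(180)) [ 12 146 122]
vee (np.int64(214), np.int64(175)) [ 12 119 111]
batten_end (np.int64(200), np.int64(204)) [ 17  81 218]
pot (np.int64(294), np.int64(200)) [ 15  13 122]
```

Everything reads in place: the flat block is 1.1 mm off the crossing, and slug, jar and batten are where expected. Handing in.

```bash
python3 -c "
from cell import bot;print(bot.close_job())"
```

```text
the job is handed in; nothing more can be done
None
```

The job is handed in (no verdict came back): the batten, slug, jar and vee block are placed along the panel's seam, the flat block is about 1 mm off the lath crossing, nothing was dropped, and the arm kept clear of the brush pot.

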